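# Probe three printing blocks for the high one

### The job

Check the row of three printing blocks for the one that stands too high: pick up the brass probe by its shaft and, keeping it upright, touch its foot down on the middle of each block's face in turn, first the left one, then the middle one, then the right one as seen from the robot, resting it there for about half a second each time. Then leave the probe standing upright by itself on the middle of the highest block, and let go.

Things in the scene. Friction and masses are not known exactly. Their poses are not given: they have to be found in the camera images.
- probe: turned brass probe standing upright on the table, loose, about 0.18 kg, 78 mm tall: flat round foot 24 mm across and 8 mm thick, straight shaft 16 mm across from 8 mm height to the top (grip here, best about 45 mm above the foot). Origin: centre of the foot's underside; z up along the shaft
- block_1: wooden printing block with a brown lino face, 46 x 46 x 30 mm, fixed. Origin: centre of its underside (let into the plate), the face 30 mm above it; z up. One of three look-alikes in a row on a fixed steel plate (84 x 240 x 14 mm), 75 mm centre to centre along their common y axis, which points roughly (within 20 degrees) to the robot's left
- block_2: wooden printing block with a brown lino face, 46 x 46 x 30 mm, fixed. Origin: centre of its underside (let into the plate), the face 30 mm above it; z up. Look-alike of block_1; which of the three stands left, middle or right in the row varies
- block_3: wooden printing block with a brown lino face, 46 x 46 x 30 mm, fixed. Origin: centre of its underside (let into the plate), the face 30 mm above it; z up. Look-alike of block_1. Of the three faces two are 31 to 34 mm above the table and one, the highest, 42 to 44 mm
There are look-alikes about, which are no part of the job. What is shaped like the block_2 but black or purple is not meant.

How it is judged:
On the way, in this order (a step that is already met when the one before it is completed fails the run):
1. the upright probe's foot touches the face of the left block, within 20 mm of its middle, for 0.2 s (angle between probe's own z axis and vertical below 0.26 rad and ((contact force between probe and block_1 above 0.3 N and horizontal distance between probe and block_1 below 0.02 m and y of block_1 in the frame of block_2 above 0.04 m and y of block_1 in the frame of block_3 above 0.04 m) or (contact force between probe and block_2 above 0.3 N and horizontal distance between probe and block_2 below 0.02 m and y of block_2 in the frame of block_1 above 0.04 m and y of block_2 in the frame of block_3 above 0.04 m) or (contact force between probe and block_3 above 0.3 N and horizontal distance between probe and block_3 below 0.02 m and y of block_3 in the frame of block_1 above 0.04 m and y of block_3 in the frame of block_2 above 0.04 m))), for 0.2 s.
2. the upright probe's foot touches the face of the middle block, within 20 mm of its middle, for 0.2 s (angle between probe's own z axis and vertical below 0.26 rad and ((contact force between probe and block_1 above 0.3 N and horizontal distance between probe and block_1 below 0.02 m and y of block_1 in the frame of block_2 above 0.04 m and y of block_1 in the frame of block_3 below -0.04 m) or (contact force between probe and block_1 above 0.3 N and horizontal distance between probe and block_1 below 0.02 m and y of block_1 in the frame of block_2 below -0.04 m and y of block_1 in the frame of block_3 above 0.04 m) or (contact force between probe and block_2 above 0.3 N and horizontal distance between probe and block_2 below 0.02 m and y of block_2 in the frame of block_1 above 0.04 m and y of block_2 in the frame of block_3 below -0.04 m) or (contact force between probe and block_2 above 0.3 N and horizontal distance between probe and block_2 below 0.02 m and y of block_2 in the frame of block_1 below -0.04 m and y of block_2 in the frame of block_3 above 0.04 m) or (contact force between probe and block_3 above 0.3 N and horizontal distance between probe and block_3 below 0.02 m and y of block_3 in the frame of block_1 above 0.04 m and y of block_3 in the frame of block_2 below -0.04 m) or (contact force between probe and block_3 above 0.3 N and horizontal distance between probe and block_3 below 0.02 m and y of block_3 in the frame of block_1 below -0.04 m and y of block_3 in the frame of block_2 above 0.04 m))), for 0.2 s.
3. the upright probe's foot touches the face of the right block, within 20 mm of its middle, for 0.2 s (angle between probe's own z axis and vertical below 0.26 rad and ((contact force between probe and block_1 above 0.3 N and horizontal distance between probe and block_1 below 0.02 m and y of block_1 in the frame of block_2 below -0.04 m and y of block_1 in the frame of block_3 below -0.04 m) or (contact force between probe and block_2 above 0.3 N and horizontal distance between probe and block_2 below 0.02 m and y of block_2 in the frame of block_1 below -0.04 m and y of block_2 in the frame of block_3 below -0.04 m) or (contact force between probe and block_3 above 0.3 N and horizontal distance between probe and block_3 below 0.02 m and y of block_3 in the frame of block_1 below -0.04 m and y of block_3 in the frame of block_2 below -0.04 m))), for 0.2 s.
At the end, for the whole second after the job is handed in: the probe stands still and upright (within 10 degrees) on the face of the highest block (block_3), within 15 mm of its middle, let go (contact force between probe and block_3 above 0.3 N and horizontal distance between probe and block_3 below 0.015 m and z of probe in the frame of block_3 between 0.027 and 0.033 m and angle between probe's own z axis and vertical below 0.17 rad and linear speed of probe below 0.02 m/s); the robot touches nothing.
It also fails if it takes over 61 s, if anything falls off the work surface, if the arm or the gripper's body presses on something with over 40 N, if the wrist force passes 120 N, or if a joint passes its speed limit or range.

### The arm

A 7-joint arm with a two-finger parallel gripper is mounted at the origin on a cart in front of the work surface, level with it; the furniture and walls round the work are solid. World frame = base frame: x ahead of the robot, y to its left, z up, the work surface at z = 0. Lengths are in m, angles in rad, forces in N, time in s.
With the tool pointing down it reaches from about 0.425 to 0.875 m from the base axis. Payload 9.9 kg.
Tool frame: the origin (TCP) lies at the centre of the arm's flange, where the gripper is bolted on; the fingertips stand 173 mm ahead of it and the grasp point (between the pads) lies 155 mm ahead of it; z points along the fingers, y is the line along which they close (so a half turn about z gives the same grasp; the last joint's range is limited). The gripper opens to 85 mm and grips with 20 to 120 N. Pads are 22 mm wide; open, the fingers measure 114 mm over their backs; the gripper's body (76 mm by 85 mm) begins 54 mm behind the grasp point. The pads swing forward as they close: fully open they stand 13 mm farther back than shut.
Start: joints at [-1.351, 0.576, 0.025, 1.437, -0.015, 1.129, -0.057], TCP at [0.202, 0.644, 0.405] pointing down, gripper open.
Joint ranges: [-2.76, 2.76], [-0.34, 2.15], [-1.52, 1.57], [0.19, 2.46], [-1.09, 4.23], [0.17, 1.99], [-2.82, 2.82]. Speed limits (rad/s): [2.22, 2.22, 3.01, 3.01, 3.14, 3.14, 3.14].

### API

Orientations are given as a unit quaternion [w, x, y, z].
In Python, from bench import get_state, grab_frame, env gives the robot as it stands. The module is installed in compiled form; this text tells all that it offers.
- The arm moves only by the tool jog_arm, never from a script. Its argument "motion" is a list of rows, each an object of numbers: "rx", "ry", "rz": the turn, a rotation vector about the tool's x, y, z scaled (see below); "x", "y", "z": the shift along the tool's x, y, z scaled (see below); "jaw": the opening, from -1 (shut) to 1 (fully open), so that 0 is half open. In form: [{"rx": .., "ry": .., "rz": .., "x": .., "y": .., "z": .., "jaw": ..}, ...]. A call has 1 to 20 rows; each row is the pose to reach, as a shift and turn from the pose commanded when the call began, along the tool's axes at that moment, turning the shorter way round; what a row does not reach only later rows make up. The controller multiplies each number of a shift by 50 cm and each number of a turn by 2 pi rad. A row lasts 1/8 s, in which the tool goes at most 62.5 mm and 10.7 degrees, less where a joint would pass 70% of its speed; a pose out of reach is approached as far as the arm can. A call with a number of a shift or a turn outside -1 to 1 is refused whole. A call with a gripper value outside its range is refused whole. The fingers move at their own pace and stop on an object; "newtons" is the grip in N (left out, the last holds). Time passes only in rows, so rows that repeat a pose let the fingers close. It gives the time, the measured TCP pose, the force, the opening and the grip force at its end, in the units of the state.
- get_state(): the state, without advancing time (a new reading comes with each control period).
- grab_frame(name): name is "scene" or "top" or "wrist"; returns a dict with "image" (400x640x3 uint8, red, green, blue), "mtx" (3x3 intrinsics, pixels), "k1" (the pictures are not rectified: a ray, as slopes to the right and down, at radius r is drawn at 1 + k1 r^2 times it, then the intrinsics apply), "extrinsics" (4x4, takes a point from world to camera coordinates); the wrist camera has in their place "T_tool_cam" (4x4, takes a point from camera to tool coordinates, whose origin is the TCP and whose axes are the flange's). Camera axes: x right, y down, z forward; pixel columns grow to the right and rows downward; lengths in m; the calibration is good to about 2 mm. A picture is of the moment at which its call begins: read the wrist's pose just before it. There is no depth.
- env.job_done(): hands the job in; it is judged then, once.
The state is a dict: "clock": time; "joint_pos": joint angles; "joint_velocities": joint speeds; "effort": joint torques, N m; "position": TCP position; "orientation": TCP orientation; "force": force on the tool from outside, world axes, zero at the start; "torque": the same for the moment, N m; "grip_width": finger opening in m; "grasp_force": force on a finger pad.
Only numpy, scipy, OpenCV 4.12 (cv2) and the standard library are available. Lean on these libraries where they do the work, as an engineer would, in place of code of your own. Each camera call takes 0.05 s, during which the arm holds its last target. There are 200 camera calls.

## Working session

There is one attempt and no reset: what is moved stays moved. The work goes in short steps, Python scripts to look and compute and a tool call to move; the robot and the scene stay as the last step left them, time stands still between calls to the robot, and variables do not carry over. Pictures are saved under pics/ and viewed, at most 10 in all, crops included, and the job is handed in when it is done.

Besides the shell and the picture viewer there is one more tool, called after "Request:" as name(argument=value, ...), one argument or row to a line, values as JSON. jog_arm: Moves the arm, as the interface text tells. Shifts and turns lie within -1 to 1; 1 stands for 50 cm of shift or 2 pi rad of turn. Its arguments: {"type":"object","properties":{"motion":{"type":"array","items":{"type":"object","properties":{"rx":{"type":"number"},"ry":{"type":"number"},"rz":{"type":"number"},"x":{"type":"number"},"y":{"type":"number"},"z":{"type":"number"},"jaw":{"type":"number"}}}},"newtons":{"type":"number"}},"required":["motion"]}

```bash
mkdir -p pics; cat > h.py <<'E'
import numpy as np, cv2
from bench import get_state, grab_frame, env
from scipy.spatial.transform import Rotation as R
def save(n,f):
    cv2.imwrite(f'pics/{f}.png',n['image'][:,:,::-1])
def ext(fr,st=None):
    if 'extrinsics' in fr: return np.array(fr['extrinsics'])
    T=np.eye(4);w,x,y,z=st['orientation'];T[:3,:3]=R.from_quat([x,y,z,w]).as_matrix();T[:3,3]=st['position']
    return np.linalg.inv(T@np.array(fr['T_tool_cam']))
def ray(fr,uv,st=None):
    K=np.array(fr['mtx']);E=ext(fr,st)
    d=np.array([(uv[0]-K[0,2])/K[0,0],(uv[1]-K[1,2])/K[1,1]])
    s=d.copy()
    for _ in range(20): s=d/(1+fr['k1']*(s@s))
    C=-E[:3,:3].T@E[:3,3]; return C,E[:3,:3].T@np.r_[s,1]
def atz(fr,uv,z,st=None):
    C,d=ray(fr,uv,st); return C+d*(z-C[2])/d[2]
def proj(fr,P,st=None):
    E=ext(fr,st);p=E[:3,:3]@np.array(P)+E[:3,3];s=p[:2]/p[2];s=s*(1+fr['k1']*(s@s))
    K=np.array(fr['mtx']);return s*[K[0,0],K[1,1]]+K[:2,2]
E
python3 - <<'E'
from h import *
import pickle
st=get_state();print(st)
D={'st':st}
for n in ['scene','top','wrist']:
    D[n]=f=grab_frame(n);save(f,n+'0')
    print(n,f['k1'],np.array(f['mtx']).round(1).tolist())
a=np.vstack([D['top']['image'],D['scene']['image']])
pickle.dump(D,open('D0.pkl','wb'))
E
```

```text
{'clock': 0.0, 'joint_pos': array([-1.35082903,  0.57655746,  0.02485848,  1.43788422, -0.01502246,
        1.12897373, -0.0565239 ]), 'joint_velocities': array([ 0.00097367, -0.0015033 , -0.00069335, -0.00050267,  0.00113425,
        0.0005484 ,  0.0004902 ]), 'effort': array([ 1.64178673e-03, -7.65736341e+01,  2.25134254e+00, -2.85963124e+01,
        1.54002907e-02,  1.27602436e-02,  1.96469938e-05]), 'position': array([0.20184166, 0.64395943, 0.40383408]), 'orientation': array([-8.73775731e-05,  1.51305835e-01,  9.88486658e-01, -8.14351767e-04]), 'force': array([ 0.53668248, -0.3759118 , -0.49989887]), 'torque': array([-0.01151657,  0.00824182,  0.0304834 ]), 'grasp_force': 0.0, 'grip_width': 0.08533110698699845}
scene 0.02781970648121829 [[462.4, 0.0, 320.2], [0.0, 462.4, 203.0], [0.0, 0.0, 1.0]]
top 0.017887428182679438 [[379.9, 0.0, 318.1], [0.0, 379.9, 203.0], [0.0, 0.0, 1.0]]
wrist -0.056806544838861904 [[340.4, 0.0, 315.3], [0.0, 340.4, 196.9], [0.0, 0.0, 1.0]]
```

View pics/top0.png

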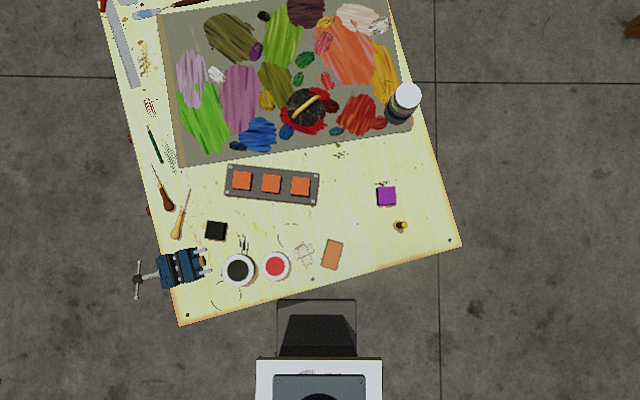

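View pics/scene0.png

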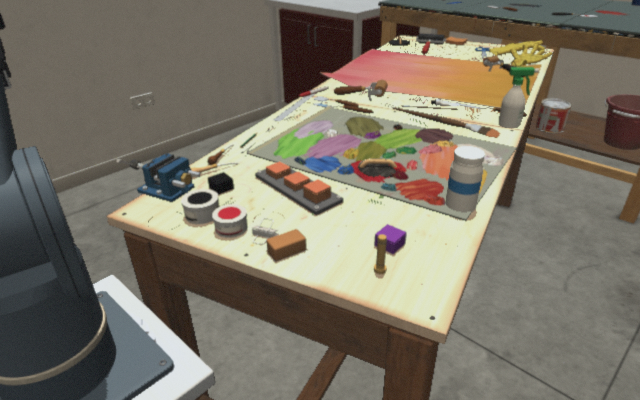

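The top view shows the plate with three brown blocks at about (241,181), (271,184) and (300,187), and the brass probe at (401,226). The purple (387,196) and black (215,230) decoys and the loose orange bar (332,254) are not meant. The scene view shows the same, with the probe upright at (380,255).

```bash
python3 - <<'E'
from h import *
import pickle
D=pickle.load(open('D0.pkl','rb'));t,s=D['top'],D['scene']
for n in (t,s):
    E=ext(n);print('cam',(-E[:3,:3].T@E[:3,3]).round(3),E[:3,:3].round(2).tolist(), 'base',proj(n,[0,0,0]),'tcp',proj(n,D['st']['position']))
for uv in [(241,181),(271,184),(300,187)]: print(atz(t,uv,.035).round(4))
print('probe',atz(t,(401,226),.05).round(4),atz(s,(380,272),0).round(4))
# colour segmentation
for n,name in((t,'top'),(s,'scene')):
    hsv=cv2.cvtColor(n['image'],cv2.COLOR_RGB2HSV)
    m=cv2.inRange(hsv,(3,110,90),(16,255,255))
    k,l,stt,c=cv2.connectedComponentsWithStats(m)
    for i in range(1,k):
        if stt[i,4]>100: print(name,stt[i].tolist(),c[i].round(2).tolist())
a=cv2.resize(t['image'][155:245,215:425],None,fx=3.8,fy=3.8,interpolation=cv2.INTER_CUBIC)
b=cv2.resize(s['image'][155:285,245:415],None,fx=4,fy=4,interpolation=cv2.INTER_CUBIC)[:, :798]
b=cv2.resize(b,None,fx=.5,fy=.5)
a2=np.zeros((342+260,798,3),np.uint8);a2[:342]=a[:342,:798];a2[342:602,:b.shape[1]]=b
w=cv2.resize(D['wrist']['image'],(416,260));a2[342:602,382:798]=w
cv2.imwrite('pics/c1.png',a2[:600,:,::-1])
E
```

```text
cam [0.468 0.017 0.991] [[0.01, -1.0, 0.01], [-1.0, -0.01, -0.08], [0.08, -0.01, -1.0]] base [317.58789649 420.80625611] tcp [-130.06129281  417.13464849]
cam [-0.061 -0.585  0.565] [[0.69, -0.73, -0.01], [-0.39, -0.36, -0.85], [0.61, 0.59, -0.53]] base [ 63.42410282 371.92137112] tcp [-24.29240478   5.77441099]
[0.5956 0.1988 0.035 ]
[0.5887 0.1231 0.035 ]
[0.5818 0.0497 0.035 ]
probe [ 0.4852 -0.2021  0.05  ] [ 0.4868 -0.2061  0.    ]
top [314, 14, 65, 72, 2235] [348.95, 53.7]
top [339, 94, 47, 42, 829] [359.86, 116.35]
top [231, 170, 21, 20, 340] [241.09, 179.55]
top [261, 173, 20, 20, 335] [270.56, 182.77]
top [290, 176, 20, 20, 339] [299.79, 185.62]
top [321, 239, 22, 31, 438] [331.6, 254.33]
scene [381, 21, 15, 24, 217] [387.36, 31.26]
scene [446, 37, 21, 8, 117] [455.36, 40.38]
scene [536, 45, 22, 61, 251] [546.85, 77.17]
scene [375, 57, 115, 41, 2130] [437.29, 75.85]
scene [425, 142, 32, 38, 672] [440.38, 161.15]
scene [524, 146, 116, 76, 1084] [604.4, 181.77]
scene [266, 162, 24, 13, 191] [277.59, 167.95]
scene [283, 172, 26, 14, 229] [295.7, 178.25]
scene [396, 179, 48, 26, 706] [420.57, 190.64]
scene [303, 180, 27, 16, 260] [315.94, 186.87]
scene [267, 230, 38, 22, 459] [285.15, 239.92]
```

View pics/c1.png

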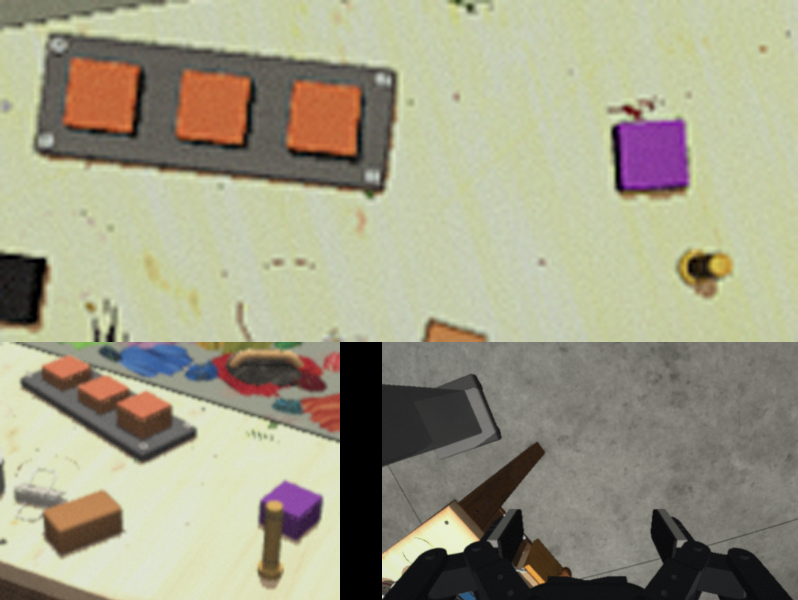

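The crop confirms it: three brown blocks on the steel plate, with the right one seeming to stand tallest in the scene view, and the brass probe with its foot at about (397,225) and its top at (404.5,225).

```bash
cat >> h.py <<'E'
def shift(target,yaw_deg=None,st=None):
    """tool-axis shift in jog units; yaw_deg = wanted azimuth of tool y, tool down -> also rotvec"""
    st=st or get_state();w,x,y,z=st['orientation'];R0=R.from_quat([x,y,z,w])
    o=(R0.inv().apply(np.array(target)-st['position'])/.5).round(4).tolist()
    if yaw_deg is not None:
        a=np.radians(yaw_deg);Y=np.array([np.cos(a),np.sin(a),0]);Z=np.array([0,0,-1.]);M=np.c_[np.cross(Y,Z),Y,Z]
        o+=((R0.inv()*R.from_matrix(M)).as_rotvec()/(2*np.pi)).round(4).tolist()
    return o
E
python3 - <<'E'
from h import *
import pickle
D=pickle.load(open('D0.pkl','rb'));t,s=D['top'],D['scene']
print('probe foot',atz(t,(396.8,225),.006).round(4),'top',atz(t,(404.4,225),.078).round(4),'scene top',atz(s,(380.5,237),.078).round(4))
def tri(a,b):
    C1,d1=ray(t,a);C2,d2=ray(s,b);x=np.linalg.lstsq(np.c_[d1,-d2],C2-C1,rcond=None)[0]
    p,q=C1+x[0]*d1,C2+x[1]*d2;return p.round(4),q.round(4)
# top-face centres: scene comps
for a,b in zip([(241.1,179.6),(270.6,182.8),(299.8,185.6)],[(277.6,168),(295.7,178.2),(315.9,186.9)]): print(tri(a,b))
st=D['st'];T=[.48,-.2,.4]
for p in ([.4,.45,.4],[.5,.2,.4],T): print(shift(p,-60,st))
E
```

```text
probe foot [ 0.4885 -0.2014  0.006 ] top [ 0.4872 -0.2038  0.078 ] scene top [ 0.4869 -0.2019  0.078 ]
(array([0.5998, 0.1996, 0.03  ]), array([0.6002, 0.1993, 0.03  ]))
(array([0.5921, 0.1244, 0.0323]), array([0.5913, 0.1252, 0.0322]))
(array([0.5847, 0.0501, 0.0405]), array([0.5837, 0.051 , 0.0404]))
[-0.4942, -0.2516, 0.0081, -0.0001, 0.0003, 0.3683]
[-0.8346, -0.6689, 0.0088, -0.0001, 0.0003, 0.3683]
[-1.0357, -1.4442, 0.0101, -0.0001, 0.0003, 0.3683]
```

Request:
jog_arm(
  motion=[
    {"x":-0.1,"y":-0.05,"rz":0.028,"jaw":1},
    {"x":-0.2,"y":-0.1,"rz":0.056,"jaw":1},
    {"x":-0.3,"y":-0.15,"rz":0.084,"jaw":1},
    {"x":-0.4,"y":-0.2,"rz":0.112,"jaw":1},
    {"x":-0.494,"y":-0.252,"rz":0.14,"jaw":1},
    {"x":-0.56,"y":-0.335,"rz":0.168,"jaw":1},
    {"x":-0.63,"y":-0.42,"rz":0.196,"jaw":1},
    {"x":-0.7,"y":-0.5,"rz":0.224,"jaw":1},
    {"x":-0.77,"y":-0.585,"rz":0.252,"jaw":1},
    {"x":-0.835,"y":-0.67,"rz":0.28,"jaw":1},
    {"x":-0.86,"y":-0.76,"rz":0.308,"jaw":1},
    {"x":-0.89,"y":-0.86,"rz":0.336,"jaw":1},
    {"x":-0.92,"y":-0.96,"rz":0.368,"jaw":1},
    {"x":-0.92,"y":-0.98,"rz":0.368,"jaw":1},
    {"x":-0.92,"y":-0.98,"rz":0.368,"jaw":1},
    {"x":-0.92,"y":-0.98,"rz":0.368,"jaw":1},
  ],
)

```text
schema error: expected keys rx, ry, rz, x, y, z, jaw
```

```bash
python3 - <<'E'
from h import *
st=get_state();print(st['clock'],st['position'],st['joint_pos'].round(2));print(shift([.48,-.2,.36],-60,st))
E
```

```text
0.15 [0.20190048 0.64397259 0.40401583] [-1.35  0.58  0.02  1.44 -0.01  1.13 -0.06]
[-1.0357, -1.4442, 0.09, -0.0001, 0.0002, 0.3683]
```

All keys are required.

Request:
jog_arm(
  motion=[
    {"x":-0.1,"y":-0.05,"z":0,"rx":0,"ry":0,"rz":0.028,"jaw":1},
    {"x":-0.2,"y":-0.1,"z":0,"rx":0,"ry":0,"rz":0.056,"jaw":1},
    {"x":-0.3,"y":-0.15,"z":0,"rx":0,"ry":0,"rz":0.084,"jaw":1},
    {"x":-0.4,"y":-0.2,"z":0,"rx":0,"ry":0,"rz":0.112,"jaw":1},
    {"x":-0.494,"y":-0.252,"z":0,"rx":0,"ry":0,"rz":0.14,"jaw":1},
    {"x":-0.56,"y":-0.335,"z":0,"rx":0,"ry":0,"rz":0.168,"jaw":1},
    {"x":-0.63,"y":-0.42,"z":0,"rx":0,"ry":0,"rz":0.196,"jaw":1},
    {"x":-0.7,"y":-0.5,"z":0,"rx":0,"ry":0,"rz":0.224,"jaw":1},
    {"x":-0.77,"y":-0.585,"z":0,"rx":0,"ry":0,"rz":0.252,"jaw":1},
    {"x":-0.835,"y":-0.67,"z":0,"rx":0,"ry":0,"rz":0.28,"jaw":1},
    {"x":-0.86,"y":-0.76,"z":0,"rx":0,"ry":0,"rz":0.308,"jaw":1},
    {"x":-0.89,"y":-0.86,"z":0,"rx":0,"ry":0,"rz":0.336,"jaw":1},
    {"x":-0.92,"y":-0.96,"z":0,"rx":0,"ry":0,"rz":0.368,"jaw":1},
    {"x":-0.92,"y":-0.98,"z":0,"rx":0,"ry":0,"rz":0.368,"jaw":1},
    {"x":-0.92,"y":-0.98,"z":0,"rx":0,"ry":0,"rz":0.368,"jaw":1},
    {"x":-0.92,"y":-0.98,"z":0,"rx":0,"ry":0,"rz":0.368,"jaw":1},
  ],
)

```text
clock: 2.15
position: [0.4945, 0.0405, 0.4045]
orientation: [-0.0, 0.965, 0.261, -0.0]
force: [-0.2, 0.2, -0.7]
grip_width: 0.0855
grasp_force: 0.0
```

```bash
python3 - <<'E'
from h import *
st=get_state();print(st['clock'],st['position'],st['joint_pos'].round(2));print(shift([.46,-.19,.36],-60,st))
E
```

```text
2.15 [0.49445207 0.04046979 0.40450966] [-0.69  0.39  0.72  1.91 -0.31  0.95 -0.86]
[-0.2921, 0.3632, 0.0888, -0.0001, -0.0, 0.0008]
```

Request:
jog_arm(
  motion=[
    {"x":-0.06,"y":0.1,"z":0.03,"rx":0,"ry":0,"rz":0,"jaw":1},
    {"x":-0.12,"y":0.2,"z":0.06,"rx":0,"ry":0,"rz":0,"jaw":1},
    {"x":-0.18,"y":0.3,"z":0.09,"rx":0,"ry":0,"rz":0,"jaw":1},
    {"x":-0.24,"y":0.38,"z":0.12,"rx":0,"ry":0,"rz":0,"jaw":1},
    {"x":-0.257,"y":0.414,"z":0.149,"rx":0,"ry":0,"rz":0,"jaw":1},
    {"x":-0.257,"y":0.414,"z":0.149,"rx":0,"ry":0,"rz":0,"jaw":1},
    {"x":-0.257,"y":0.414,"z":0.149,"rx":0,"ry":0,"rz":0,"jaw":1},
  ],
)

```text
clock: 3.02
position: [0.4877, -0.2031, 0.3302]
orientation: [-0.0, 0.965, 0.261, 0.0]
force: [0.4, -0.0, -0.2]
grip_width: 0.0855
grasp_force: 0.0
```

```bash
python3 - <<'E'
from h import *
st=get_state();f=grab_frame('wrist');print(st['position'],st['joint_pos'].round(2))
for p in ([.487,-.203,.078],[.487,-.203,0.008]):
    uv=proj(f,p,st);print(uv)
save(f,'w1')
E
```

```text
[ 0.48766909 -0.20309312  0.33023079] [-0.11  0.52  0.63  1.94 -0.41  0.82 -0.3 ]
[315.0082962  207.57649332]
[315.17708108 181.69510506]
```

View pics/w1.png

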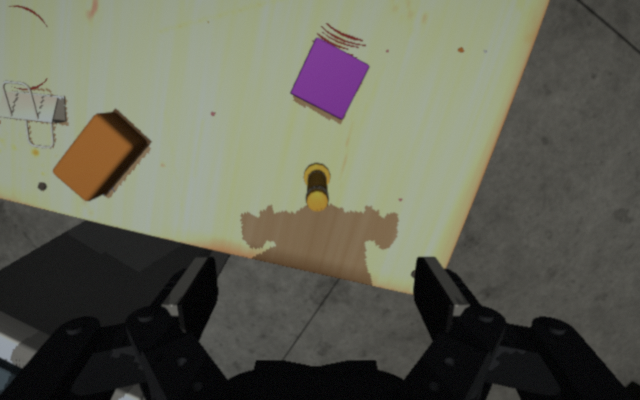

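The wrist view shows the probe's top at (317,201) and its foot at about (317,176), slightly off the prediction. The purple decoy is clear of the fingers.

```bash
python3 - <<'E'
from h import *
st=get_state();f=grab_frame('wrist')
print(atz(f,(317,201),.078,st).round(4),atz(f,(317,175.5),.008,st).round(4))
g=cv2.resize(f['image'][150:220,285:350],None,fx=8,fy=8,interpolation=cv2.INTER_CUBIC);cv2.imwrite('pics/w1c.png',g[:,:,::-1])
E
```

```text
[ 0.4918 -0.2018  0.078 ] [ 0.4927 -0.2016  0.008 ]
```

View pics/w1c.png

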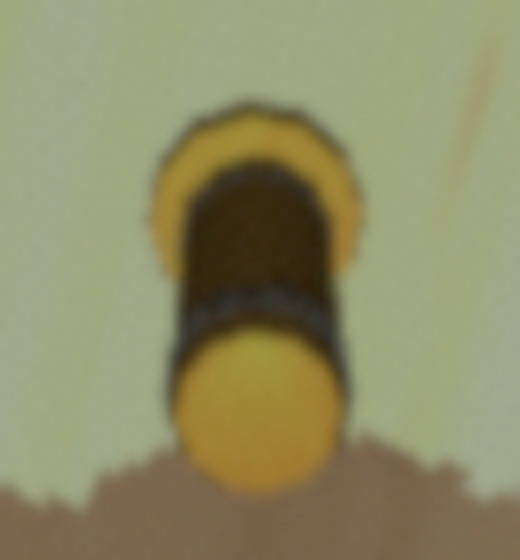

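Request:
jog_arm(
  motion=[
    {"x":0.006,"y":0.001,"z":0.06,"rx":0,"ry":0,"rz":0,"jaw":1},
    {"x":0.006,"y":0.001,"z":0.12,"rx":0,"ry":0,"rz":0,"jaw":1},
    {"x":0.006,"y":0.001,"z":0.18,"rx":0,"ry":0,"rz":0,"jaw":1},
    {"x":0.006,"y":0.001,"z":0.23,"rx":0,"ry":0,"rz":0,"jaw":1},
    {"x":0.006,"y":0.001,"z":0.266,"rx":0,"ry":0,"rz":0,"jaw":1},
    {"x":0.006,"y":0.001,"z":0.266,"rx":0,"ry":0,"rz":0,"jaw":1},
    {"x":0.006,"y":0.001,"z":0.266,"rx":0,"ry":0,"rz":0,"jaw":-1},
    {"x":0.006,"y":0.001,"z":0.266,"rx":0,"ry":0,"rz":0,"jaw":-1},
    {"x":0.006,"y":0.001,"z":0.266,"rx":0,"ry":0,"rz":0,"jaw":-1},
    {"x":0.006,"y":0.001,"z":0.266,"rx":0,"ry":0,"rz":0,"jaw":-1},
    {"x":0.006,"y":0.001,"z":0.266,"rx":0,"ry":0,"rz":0,"jaw":-1},
    {"x":0.006,"y":0.001,"z":0.266,"rx":0,"ry":0,"rz":0,"jaw":-1},
    {"x":0.006,"y":0.001,"z":0.266,"rx":0,"ry":0,"rz":0,"jaw":-1},
    {"x":0.006,"y":0.001,"z":0.266,"rx":0,"ry":0,"rz":0,"jaw":-1},
  ],
  newtons=40,
)

```text
clock: 4.88
position: [0.4899, -0.2035, 0.1976]
orientation: [-0.0, 0.966, 0.26, 0.0]
force: [-0.4, 1.5, 6.8]
grip_width: 0.0147
grasp_force: 38.8
```

Request:
jog_arm(
  motion=[
    {"x":0,"y":0,"z":-0.05,"rx":0,"ry":0,"rz":0,"jaw":-1},
    {"x":0,"y":0,"z":-0.13,"rx":0,"ry":0,"rz":0,"jaw":-1},
    {"x":0,"y":0,"z":-0.22,"rx":0,"ry":0,"rz":0,"jaw":-1},
    {"x":0.02,"y":-0.05,"z":-0.28,"rx":0,"ry":0,"rz":0,"jaw":-1},
    {"x":0.06,"y":-0.13,"z":-0.295,"rx":0,"ry":0,"rz":0,"jaw":-1},
    {"x":0.1,"y":-0.22,"z":-0.295,"rx":0,"ry":0,"rz":0,"jaw":-1},
    {"x":0.14,"y":-0.3,"z":-0.295,"rx":0,"ry":0,"rz":0,"jaw":-1},
    {"x":0.19,"y":-0.39,"z":-0.295,"rx":0,"ry":0,"rz":0,"jaw":-1},
    {"x":0.22,"y":-0.45,"z":-0.295,"rx":0,"ry":0,"rz":0,"jaw":-1},
    {"x":0.229,"y":-0.476,"z":-0.295,"rx":0,"ry":0,"rz":0,"jaw":-1},
    {"x":0.229,"y":-0.476,"z":-0.295,"rx":0,"ry":0,"rz":0,"jaw":-1},
    {"x":0.229,"y":-0.476,"z":-0.295,"rx":0,"ry":0,"rz":0,"jaw":-1},
  ],
)

```text
clock: 6.38
position: [0.4695, 0.0584, 0.3448]
orientation: [0.0, 0.966, 0.259, 0.0]
force: [-0.7, -0.7, -2.2]
grip_width: 0.0149
grasp_force: 39.3
```

```bash
python3 - <<'E'
from h import *
import pickle
st=get_state();f=grab_frame('wrist');pickle.dump((st,f),open('w2.pkl','wb'));save(f,'w2')
print(st['position'],st['orientation'],st['joint_pos'].round(2),st['grip_width'])
for n,p in dict(L=[.6,.199,.032],M=[.592,.1245,.033],Rr=[.584,.0505,.043]).items(): print(n,proj(f,p,st).round(1))
p=st['position'];print('foot pred',proj(f,p-[0,0,.198],st).round(1))
hsv=cv2.cvtColor(f['image'],cv2.COLOR_RGB2HSV);m=cv2.inRange(hsv,(3,110,90),(16,255,255))
k,l,stt,c=cv2.connectedComponentsWithStats(m)
for i in range(1,k):
    if stt[i,4]>150: print(stt[i].tolist(),c[i].round(1).tolist())
E
```

```text
[0.46949704 0.05837148 0.34481965] [3.36714334e-04 9.65909548e-01 2.58879563e-01 6.22220396e-05] [-0.72  0.44  0.71  2.05 -0.4   0.79 -0.82] 0.014937006671094709
L [236.8 -61.8]
M [320.6   3.2]
Rr [400.9  64.6]
foot pred [315.  239.7]
[279, 0, 78, 43, 1898] [318.4, 14.6]
[625, 1, 15, 23, 222] [633.4, 13.4]
[360, 17, 82, 86, 3756] [400.4, 59.4]
[367, 247, 39, 33, 877] [384.2, 261.8]
```

View pics/w2.png

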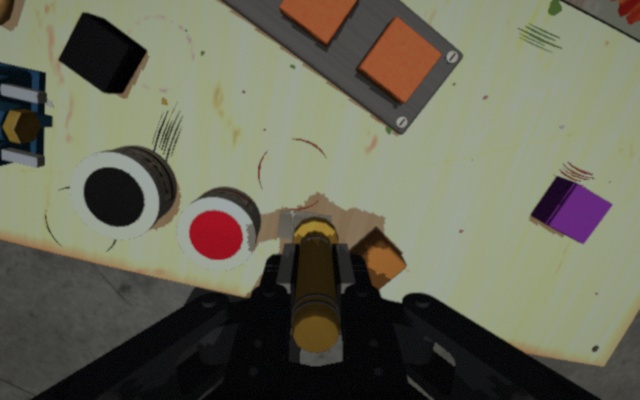

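The wrist view shows the probe upright in the pads with its foot at about (314,238), within 2 mm of the prediction. The right block face is at (400,60), about 4 mm off the top-camera estimate, so I will aim between the two.

Request:
jog_arm(
  motion=[
    {"x":0.08,"y":-0.025,"z":0,"rx":0,"ry":0,"rz":0,"jaw":-1},
    {"x":0.16,"y":-0.05,"z":0,"rx":0,"ry":0,"rz":0,"jaw":-1},
    {"x":0.24,"y":-0.075,"z":0,"rx":0,"ry":0,"rz":0,"jaw":-1},
    {"x":0.32,"y":-0.1,"z":0.03,"rx":0,"ry":0,"rz":0,"jaw":-1},
    {"x":0.371,"y":-0.113,"z":0.09,"rx":0,"ry":0,"rz":0,"jaw":-1},
    {"x":0.371,"y":-0.113,"z":0.15,"rx":0,"ry":0,"rz":0,"jaw":-1},
    {"x":0.371,"y":-0.113,"z":0.19,"rx":0,"ry":0,"rz":0,"jaw":-1},
    {"x":0.371,"y":-0.113,"z":0.212,"rx":0,"ry":0,"rz":0,"jaw":-1},
    {"x":0.371,"y":-0.113,"z":0.22,"rx":0,"ry":0,"rz":0,"jaw":-1},
    {"x":0.371,"y":-0.113,"z":0.224,"rx":0,"ry":0,"rz":0,"jaw":-1},
    {"x":0.371,"y":-0.113,"z":0.227,"rx":0,"ry":0,"rz":0,"jaw":-1},
    {"x":0.371,"y":-0.113,"z":0.23,"rx":0,"ry":0,"rz":0,"jaw":-1},
    {"x":0.371,"y":-0.113,"z":0.23,"rx":0,"ry":0,"rz":0,"jaw":-1},
  ],
)

```text
clock: 8.05
position: [0.6017, 0.2018, 0.2301]
orientation: [-0.0, 0.966, 0.26, 0.0]
force: [-0.9, 0.3, 0.2]
grip_width: 0.015
grasp_force: 39.6
```

```bash
python3 - <<'E'
from h import *
st=get_state();print(st['position'],st['orientation'].round(4),st['force'],st['grasp_force'])
for n in('top','scene'):
    f=grab_frame(n);save(f,n+'3')
    a=f['image'][150:235,205:330] if n=='top' else f['image'][110:195,240:365]
    a=cv2.resize(a,None,fx=6,fy=6,interpolation=cv2.INTER_CUBIC)[:,:750]
    b=a if n=='top' else np.vstack([b,a])
cv2.imwrite('pics/c3.png',cv2.resize(b[:,:,::-1],(440,600)))
E
```

```text
[0.60172146 0.20183062 0.23010125] [-1.000e-04  9.657e-01  2.598e-01  4.000e-04] [-0.91185207  0.30206181  0.20797676] 39.587799310684204
```

View pics/c3.png

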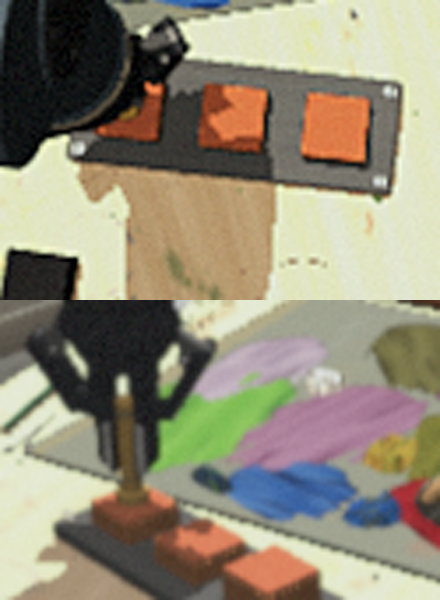

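The crops show the foot over the middle of the left face, in the upper picture hidden behind the wrist. The force is still about zero, so I press a little lower.

Request:
jog_arm(
  motion=[
    {"x":0,"y":0,"z":0.002,"rx":0,"ry":0,"rz":0,"jaw":-1},
    {"x":0,"y":0,"z":0.004,"rx":0,"ry":0,"rz":0,"jaw":-1},
    {"x":0,"y":0,"z":0.004,"rx":0,"ry":0,"rz":0,"jaw":-1},
  ],
)

```text
clock: 8.52
position: [0.6018, 0.2016, 0.2299]
orientation: [-0.001, 0.966, 0.26, 0.001]
force: [-5.7, -0.4, 21.5]
grip_width: 0.0148
grasp_force: 41.8
```

Request:
jog_arm(
  motion=[
    {"x":0,"y":0,"z":0,"rx":0,"ry":0,"rz":0,"jaw":-1},
    {"x":0,"y":0,"z":0,"rx":0,"ry":0,"rz":0,"jaw":-1},
    {"x":0,"y":0,"z":0,"rx":0,"ry":0,"rz":0,"jaw":-1},
    {"x":0,"y":0,"z":-0.04,"rx":0,"ry":0,"rz":0,"jaw":-1},
    {"x":-0.02,"y":0.03,"z":-0.06,"rx":0,"ry":0,"rz":0,"jaw":-1},
    {"x":-0.06,"y":0.08,"z":-0.06,"rx":0,"ry":0,"rz":0,"jaw":-1},
    {"x":-0.088,"y":0.121,"z":-0.05,"rx":0,"ry":0,"rz":0,"jaw":-1},
    {"x":-0.088,"y":0.121,"z":-0.03,"rx":0,"ry":0,"rz":0,"jaw":-1},
    {"x":-0.088,"y":0.121,"z":-0.015,"rx":0,"ry":0,"rz":0,"jaw":-1},
    {"x":-0.088,"y":0.121,"z":-0.008,"rx":0,"ry":0,"rz":0,"jaw":-1},
    {"x":-0.088,"y":0.121,"z":-0.004,"rx":0,"ry":0,"rz":0,"jaw":-1},
    {"x":-0.088,"y":0.121,"z":-0.004,"rx":0,"ry":0,"rz":0,"jaw":-1},
  ],
)

```text
clock: 10.02
position: [0.5937, 0.1278, 0.231]
orientation: [-0.001, 0.966, 0.26, 0.0]
force: [-5.7, -0.1, 16.0]
grip_width: 0.015
grasp_force: 41.3
```

Request:
jog_arm(
  motion=[
    {"x":0,"y":0,"z":0,"rx":0,"ry":0,"rz":0,"jaw":-1},
    {"x":0,"y":0,"z":0,"rx":0,"ry":0,"rz":0,"jaw":-1},
    {"x":0,"y":0,"z":0,"rx":0,"ry":0,"rz":0,"jaw":-1},
    {"x":0,"y":0,"z":-0.05,"rx":0,"ry":0,"rz":0,"jaw":-1},
    {"x":-0.01,"y":0.015,"z":-0.08,"rx":0,"ry":0,"rz":0,"jaw":-1},
    {"x":-0.04,"y":0.06,"z":-0.08,"rx":0,"ry":0,"rz":0,"jaw":-1},
    {"x":-0.08,"y":0.11,"z":-0.08,"rx":0,"ry":0,"rz":0,"jaw":-1},
    {"x":-0.09,"y":0.124,"z":-0.06,"rx":0,"ry":0,"rz":0,"jaw":-1},
    {"x":-0.09,"y":0.124,"z":-0.04,"rx":0,"ry":0,"rz":0,"jaw":-1},
    {"x":-0.09,"y":0.124,"z":-0.03,"rx":0,"ry":0,"rz":0,"jaw":-1},
    {"x":-0.09,"y":0.124,"z":-0.024,"rx":0,"ry":0,"rz":0,"jaw":-1},
    {"x":-0.09,"y":0.124,"z":-0.02,"rx":0,"ry":0,"rz":0,"jaw":-1},
    {"x":-0.09,"y":0.124,"z":-0.02,"rx":0,"ry":0,"rz":0,"jaw":-1},
  ],
)

```text
clock: 11.65
position: [0.5861, 0.0518, 0.2401]
orientation: [-0.0, 0.966, 0.26, 0.0]
force: [-0.9, 1.2, 3.7]
grip_width: 0.0147
grasp_force: 40.1
```

```bash
python3 - <<'E'
from h import *
st=get_state();print(st['position'],st['orientation'].round(4),st['force'])
for n in('top','scene'):
    f=grab_frame(n)
    print(n,proj(f,st['position']-[0,0,.198]).round(1))
    a=f['image'][150:235,235:360] if n=='top' else f['image'][120:205,260:385]
    a=cv2.resize(a,None,fx=6,fy=6,interpolation=cv2.INTER_CUBIC)[:,:750]
    b=a if n=='top' else np.vstack([b,a])
cv2.imwrite('pics/c4.png',cv2.resize(b[:,:,::-1],(440,600)))
E
```

```text
[0.58606451 0.05177104 0.24010946] [-4.000e-04  9.656e-01  2.602e-01  2.000e-04] [-0.90675753  1.22101541  3.67197848]
top [299.1 185. ]
scene [316.4 185.8]
```

View pics/c4.png

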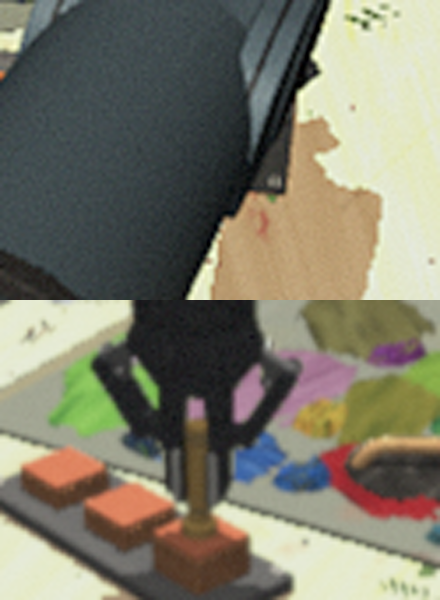

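The scene crop shows the foot at the right block, touching lightly and some 4–8 mm behind the middle. I press for the touch, then set it down about 4 mm nearer.

Request:
jog_arm(
  motion=[
    {"x":0,"y":0,"z":0.003,"rx":0,"ry":0,"rz":0,"jaw":-1},
    {"x":0,"y":0,"z":0.003,"rx":0,"ry":0,"rz":0,"jaw":-1},
    {"x":0,"y":0,"z":0.003,"rx":0,"ry":0,"rz":0,"jaw":-1},
    {"x":0,"y":0,"z":0.003,"rx":0,"ry":0,"rz":0,"jaw":-1},
    {"x":0,"y":0,"z":0.003,"rx":0,"ry":0,"rz":0,"jaw":-1},
  ],
)

```text
clock: 12.38
position: [0.5861, 0.0516, 0.24]
orientation: [-0.001, 0.966, 0.26, 0.001]
force: [-7.3, 3.4, 21.9]
grip_width: 0.015
grasp_force: 42.1
```

Request:
jog_arm(
  motion=[
    {"x":0,"y":0,"z":0,"rx":0,"ry":0,"rz":0,"jaw":-1},
    {"x":0,"y":0,"z":-0.015,"rx":0,"ry":0,"rz":0,"jaw":-1},
    {"x":-0.008,"y":0.002,"z":-0.02,"rx":0,"ry":0,"rz":0,"jaw":-1},
    {"x":-0.008,"y":0.002,"z":-0.01,"rx":0,"ry":0,"rz":0,"jaw":-1},
    {"x":-0.008,"y":0.002,"z":-0.005,"rx":0,"ry":0,"rz":0,"jaw":-1},
    {"x":-0.008,"y":0.002,"z":-0.002,"rx":0,"ry":0,"rz":0,"jaw":-1},
    {"x":-0.008,"y":0.002,"z":-0.002,"rx":0,"ry":0,"rz":0,"jaw":-1},
  ],
)

```text
clock: 13.25
position: [0.5829, 0.0481, 0.24]
orientation: [-0.0, 0.966, 0.26, 0.0]
force: [-5.8, 0.0, 15.8]
grip_width: 0.015
grasp_force: 41.4
```

```bash
python3 - <<'E'
from h import *
st=get_state();print(st['position'],st['orientation'].round(4),st['force'])
f=grab_frame('scene');a=f['image'][160:210,285:350]
cv2.imwrite('pics/c5.png',cv2.resize(a,None,fx=10,fy=10,interpolation=cv2.INTER_CUBIC)[:,:,::-1])
E
```

```text
[0.58294921 0.04806882 0.24004118] [-4.000e-04  9.657e-01  2.596e-01  1.000e-04] [-5.82442473e+00  5.71520197e-03  1.57622019e+01]
```

View pics/c5.png

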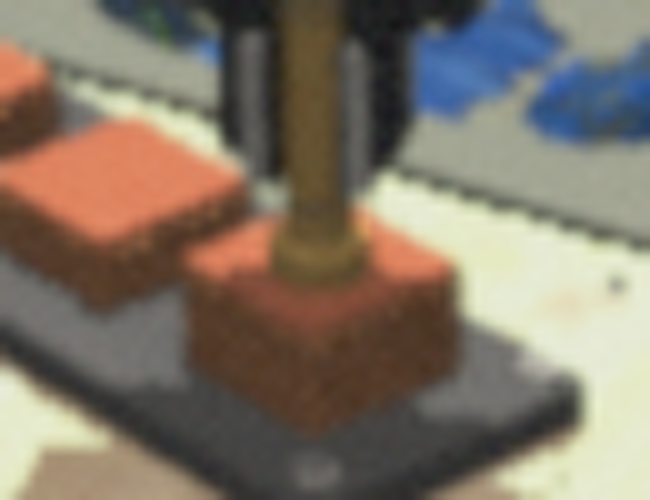

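The foot is now about 3.5 mm from the middle of the face. I ease the pressure, open, then withdraw upward.

Request:
jog_arm(
  motion=[
    {"x":0,"y":0,"z":-0.002,"rx":0,"ry":0,"rz":0,"jaw":-1},
    {"x":0,"y":0,"z":-0.002,"rx":0,"ry":0,"rz":0,"jaw":-1},
    {"x":0,"y":0,"z":-0.002,"rx":0,"ry":0,"rz":0,"jaw":-0.5},
    {"x":0,"y":0,"z":-0.002,"rx":0,"ry":0,"rz":0,"jaw":-0.2},
    {"x":0,"y":0,"z":-0.002,"rx":0,"ry":0,"rz":0,"jaw":0.3},
    {"x":0,"y":0,"z":-0.002,"rx":0,"ry":0,"rz":0,"jaw":1},
    {"x":0,"y":0,"z":-0.002,"rx":0,"ry":0,"rz":0,"jaw":1},
    {"x":0,"y":0,"z":-0.002,"rx":0,"ry":0,"rz":0,"jaw":1},
    {"x":0,"y":0,"z":-0.002,"rx":0,"ry":0,"rz":0,"jaw":1},
    {"x":0,"y":0,"z":-0.03,"rx":0,"ry":0,"rz":0,"jaw":1},
    {"x":0,"y":0,"z":-0.08,"rx":0,"ry":0,"rz":0,"jaw":1},
    {"x":0,"y":0,"z":-0.15,"rx":0,"ry":0,"rz":0,"jaw":1},
    {"x":0,"y":0,"z":-0.22,"rx":0,"ry":0,"rz":0,"jaw":1},
    {"x":0,"y":0,"z":-0.26,"rx":0,"ry":0,"rz":0,"jaw":1},
    {"x":0,"y":0,"z":-0.26,"rx":0,"ry":0,"rz":0,"jaw":1},
    {"x":0,"y":0,"z":-0.26,"rx":0,"ry":0,"rz":0,"jaw":1},
  ],
)

```text
clock: 15.3
position: [0.5828, 0.0484, 0.369]
orientation: [-0.0, 0.966, 0.26, -0.0]
force: [-0.7, -0.1, -0.8]
grip_width: 0.0855
grasp_force: 0.0
```

```bash
python3 - <<'E'
from h import *
f=grab_frame('scene');a=f['image'][120:210,265:370]
a=cv2.resize(a,None,fx=6,fy=6,interpolation=cv2.INTER_CUBIC)
cv2.imwrite('pics/c6.png',a[:,:,::-1])
E
```

```text
(no output)
```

View pics/c6.png

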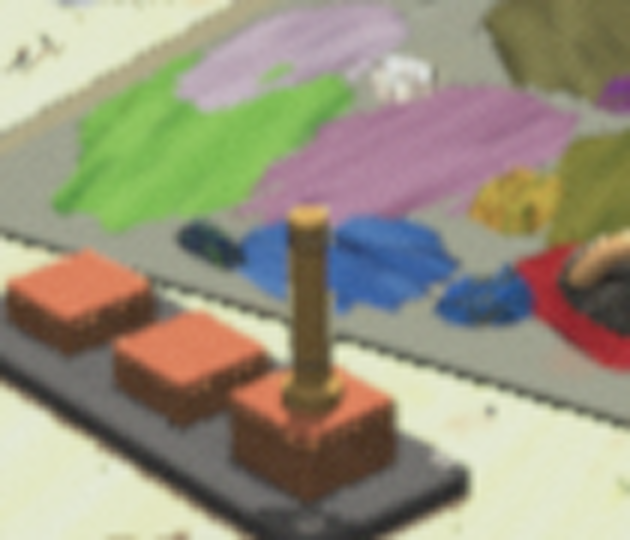

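The probe stands upright by itself on the right (highest) block, close to the middle, with the gripper clear.

```bash
python3 -c "
from bench import env
print(env.job_done())"
```

```text
the job is handed in; nothing more can be done
None
```

I touched the probe down on the left, middle and right blocks in turn, then left it standing upright, let go, on the right block, which is the highest. The job is handed in at about 15 s on the clock, and no verdict came back.

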